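# Comb the arbor blanks into the fluted tray

## Task

Take the wooden rake from its stand, set its teeth down on the fluted tray's far landing with the rake in line with the flutes, and comb it over the ridges right through to the near landing, teeth bearing gently on the ridges all the way, so that all four steel rods end up lying sunk in the flutes, one to a flute; comb again if any rod has stayed out. Move the rods with the rake only, never with the fingers, and do not press hard. Then stand the rake back in the channel of its stand and let go; leave the other things on the shelf alone.

Things in the scene. Friction and masses are not known exactly. Their poses are not given: they have to be found in the camera images.
- tray: Fluted beech tray, fixed, 231 mm (x) by 140 mm (y). Origin: centre of its underside; z up; y along the flutes, +x away from the robot (turned up to 17 degrees). Rim 6 mm thick, top at z = 23 mm; inside 219 by 128 mm. Its fluted board beds on old packing and leans up to 0.9 degree about y. Rigid: 1 mm too low makes over 15 N, so feel slowly; over 20 N on tray or rim or 15 N on a rod does damage.
- flutes (a point): Middle of the fluted board at ridge-top height (tray z = 15.2 mm; up to 1 mm more or less at the ends of the flutes' rows, 1.6 mm at the landings, as the board leans). Nine flutes along tray y, 128 mm long, centred at tray x = -60 to 60 mm every 15 mm, floor at z = 8 mm; between and beside them ten round-topped ridges 5.5 mm thick at x = -67.5 to 67.5 mm every 15 mm, tops at z = 15.2 mm.
- far_landing (a point): Middle of the far landing: a level wooden flat as high as the ridge tops (z = 15.2 mm), tray x = 67.5 to 109.5 mm, free of rods beyond x = 77 mm at the start. The rake is set down here, centred about x = 92 mm.
- near_landing (a point): Middle of the near landing: the same flat at tray x = -67.5 to -109.5 mm. The stroke ends with the rake bearing on it, centred about x = -88 mm. Comb slowly, about 20 mm/s: too fast, or with the teeth lifted a millimetre off the ridges, rods jam under the teeth.
- rake: Small beech hand rake, about 130 g, standing on its teeth in the stand. Origin: underside of the middle tooth; z up; y along the head. Head 108 mm (y) by 20 mm (x), z = 12 to 30 mm; below it seven blunt teeth, z = 0 to 12 mm, each 18 mm (x) by 12 mm (y), 4 mm apart. Looks the same turned half round. The teeth are too thick to drop into a flute: they ride from ridge to ridge.
- rake_grip (a point): Where to pinch the rake from above: on its flat-sided upright grip, 80 mm over the tooth tips. Grip 20 mm thick (rake x, pinch across this), 34 mm wide (rake y), from 30 to 102 mm over the tooth tips. In use the head lies along the flutes: the teeth's flat front pushes the rods ahead, turns them parallel and drops them in, and passes over sunk rods.
- stand: Wooden rake stand, fixed to the shelf: base 64 mm (x) by 136 mm (y), 6 mm thick, with two fences 124 mm long, 14 mm high above the base and 9 mm thick, that leave a channel 26 mm wide along y, open at both ends. Origin: centre of its underside, on the shelf. The rake stands in it with its origin at x = 0, y = 0, z = 6 mm, head along the channel.
- rod1: Plain steel arbor blank: round-ended straight rod, 7 mm in diameter, 80 mm long overall, about 24 g. Origin at its middle, on its axis; x along the rod (either way round). At the start it lies on the ridge tops, 15 to 55 degrees off the flutes, origin about 18.7 mm above the tray's underside; sunk in a flute, 11.5 mm (either 1 mm more or less, as the board leans). One flute holds one rod.
- rod2: Plain steel arbor blank: round-ended straight rod, 7 mm in diameter, 80 mm long overall, about 24 g. Origin at its middle, on its axis; x along the rod (either way round). At the start it lies on the ridge tops, 15 to 55 degrees off the flutes, origin about 18.7 mm above the tray's underside; sunk in a flute, 11.5 mm (either 1 mm more or less, as the board leans). One flute holds one rod.
- rod3: Plain steel arbor blank: round-ended straight rod, 7 mm in diameter, 80 mm long overall, about 24 g. Origin at its middle, on its axis; x along the rod (either way round). At the start it lies on the ridge tops, 15 to 55 degrees off the flutes, origin about 18.7 mm above the tray's underside; sunk in a flute, 11.5 mm (either 1 mm more or less, as the board leans). One flute holds one rod.
- rod4: Plain steel arbor blank: round-ended straight rod, 7 mm in diameter, 80 mm long overall, about 24 g. Origin at its middle, on its axis; x along the rod (either way round). At the start it lies on the ridge tops, 15 to 55 degrees off the flutes, origin about 18.7 mm above the tray's underside; sunk in a flute, 11.5 mm (either 1 mm more or less, as the board leans). One flute holds one rod.
- canister: Bystander: brass canister with a knurled screw lid half turned, 62 mm in diameter, 81 mm high, 350 g. Origin: centre of its underside.
- bird: Bystander: red enamelled tin bird on a black ebony plinth 64 mm square, 88 mm high in all, 280 g. Origin: centre of the plinth's underside.
- screwdriver: Bystander: horn-handled screwdriver lying down, 170 mm long, 22 mm thick. Origin: on the shelf under the handle, 48 mm from the butt end; x points to the blade.
- gear: Bystander: nickel gear wheel lying flat, 59 mm in diameter, 12 mm high at the hub. Origin: centre of its underside.

How it is judged (in metres and radians):
On the way, in this order (a step that is already met when the one before it is completed fails the run):
1. the rake's teeth are set down, bearing on the far landing (x of rake in the frame of tray between 0.078 and 0.11 m and contact force between rake and tray above 0.5 N), for 0.1 s.
2. the teeth bear on the ridges over the far flutes (x of rake in the frame of tray between 0.03 and 0.05 m and contact force between rake and tray above 0.5 N), for 0.1 s.
3. the teeth bear on the ridges over the middle flutes (x of rake in the frame of tray between -0.01 and 0.01 m and contact force between rake and tray above 0.5 N), for 0.1 s.
4. the teeth bear on the ridges over the near flutes (x of rake in the frame of tray between -0.05 and -0.03 m and contact force between rake and tray above 0.5 N), for 0.1 s.
5. the teeth bear on the near landing (x of rake in the frame of tray between -0.11 and -0.078 m and contact force between rake and tray above 0.5 N), for 0.1 s.
At the end, for the whole second after the job is handed in: All four rods at rest sunk in the flutes (origin 9.5-13.5 mm over the tray underside, within 0.08 rad of the flutes, 67.5 mm across and 30 mm along of the centre); rake let go, at rest in its stand: within 6 mm across, 12 mm along, below 9 mm, upright to 0.08 rad, in line to 0.15 rad (z of rod1 in the frame of tray between 0.0095 and 0.0135 m and angle between the x axis of each of rod1, rod2, rod3, rod4 and the y axis of tray, either way round below 0.08 rad and x of rod1 in the frame of tray between -0.0675 and 0.0675 m and y of rod1 in the frame of tray between -0.03 and 0.03 m and linear speed of each of rod1, rod2, rod3, rod4, rake below 0.02 m/s and z of rod2 in the frame of tray between 0.0095 and 0.0135 m and x of rod2 in the frame of tray between -0.0675 and 0.0675 m and y of rod2 in the frame of tray between -0.03 and 0.03 m and z of rod3 in the frame of tray between 0.0095 and 0.0135 m and x of rod3 in the frame of tray between -0.0675 and 0.0675 m and y of rod3 in the frame of tray between -0.03 and 0.03 m and z of rod4 in the frame of tray between 0.0095 and 0.0135 m and x of rod4 in the frame of tray between -0.0675 and 0.0675 m and y of rod4 in the frame of tray between -0.03 and 0.03 m and x of rake in the frame of stand between -0.006 and 0.006 m and y of rake in the frame of stand between -0.012 and 0.012 m and z of rake in the frame of stand below 0.009 m and angle between rake's own z axis and vertical below 0.08 rad and angle between the y axis of rake and the y axis of stand, either way round below 0.15 rad and contact force between the fingers and rake below 0.1 N); the robot touches nothing.
It fails at once if the rake is pressed on the tray or its rim with more than 20 N (contact force between rake and tray above 20 N).
It fails at once if a rod is squeezed by the rake with more than 15 N (contact force between rake and rod1 above 15 N or contact force between rake and rod2 above 15 N or contact force between rake and rod3 above 15 N or contact force between rake and rod4 above 15 N).
It fails at once if a rod is touched by the gripper or arm (contact force between any of the fingers, the arm and rod1 above 0.3 N or contact force between any of the fingers, the arm and rod2 above 0.3 N or contact force between any of the fingers, the arm and rod3 above 0.3 N or contact force between any of the fingers, the arm and rod4 above 0.3 N).
It fails at once if a bystander is moved more than 15 mm (distance of any of canister, bird, screwdriver, gear from where it was at the start of the episode above 0.015 m).
It also fails if it takes over 72 s, if anything falls off the work surface, if the arm or the gripper's body presses on something with over 40 N, if the wrist force passes 120 N, or if a joint passes its speed limit or range.

## Robot

A 6-joint arm with a two-finger parallel gripper is mounted at the origin on the work surface. World frame = base frame: x ahead of the robot, y to its left, z up, the work surface at z = 0. Lengths are in mm, angles in degrees, forces in N, time in s.
With the tool pointing down it reaches from about 250 to 800 mm from the base axis. Payload 3.9 kg.
Tool frame: the origin (TCP) lies midway between the tips of the shut fingers; the grasp point (between the pads) lies 19 mm behind it; z points along the fingers, y is the line along which they close (so a half turn about z gives the same grasp; the last joint's range is limited). The gripper opens to 85 mm and grips with 20 to 120 N. Pads are 22 mm wide; open, the fingers measure 114 mm over their backs; the gripper's body (76 mm by 85 mm) begins 54 mm behind the grasp point. The pads swing forward as they close: fully open they stand 13 mm farther back than shut.
Start: joints at [-72.766, 14.897, -7.913, 67.191, 0, 90], TCP at [155.545, -501.419, 231.304] pointing down, gripper open.
Joint ranges: [-159.42, 159.42], [-47.68, 98.78], [-73.54, 78.23], [-108.79, 121.32], [-90, 84.71], [-180, 180]. Speed limits (degrees/s): [147.25, 147.25, 180, 180, 180, 180].

## Interface

Orientations are given as [roll, pitch, yaw] about the fixed x, y, z axes, in that order (R = Rz(yaw) Ry(pitch) Rx(roll)).
In Python, from plant import manip, viewer, ticket gives the robot as it stands.
- The arm moves only by the tool jog_arm, never from a script. Its argument "targets" is a list of rows, each an object with "translation": the shift along the tool's x, y, z in m, a list of three; "roll": the turn about the tool's z in rad; "jaw": the gripper's target within -1 to 1 (shut at 1, half-way at 0, fully open at -1). In form: [{"translation": [dx, dy, dz], "roll": roll, "jaw": jaw}, ...]. A call has 1 to 20 rows; each row is the pose to reach, as a shift and turn from the pose commanded when the call began, along the tool's axes at that moment; what a row does not reach only later rows make up. A row lasts 1/10 s, in which the tool goes at most 50 mm and 8.59 degrees, less where a joint would pass 70% of its speed; a pose out of reach is approached as far as the arm can. A call with a gripper value outside its range is refused whole. The fingers move at their own pace and stop on an object; the grip force is fixed at half the most. Time passes only in rows, so rows that repeat a pose let the fingers close. It gives the time, the measured TCP pose, the force, the opening and the grip force at its end, in the units of the state.
- manip.read_state(): the state, without advancing time (a new reading comes with each control period).
- viewer.capture(name): name is "scene" or "top" or "wrist"; returns the picture (400x640x3 uint8, red, green, blue); there is no depth.
- viewer.camera_info(name): a dict with "intrinsics" (3x3 intrinsics, pixels), "k1" (the pictures are not rectified: a ray, as slopes to the right and down, at radius r is drawn at 1 + k1 r^2 times it, then the intrinsics apply), "R" (3x3) and "t" (3): a world point X has camera coordinates R X + t. Camera axes: x right, y down, z forward; pixel columns grow to the right and rows downward; lengths in mm; the calibration is good to about 2 mm. A picture is of the moment at which its call begins: read the wrist's pose just before it. camera_info takes no time and is no camera call; for the wrist camera it gives the pose at the moment of the call.
- ticket.sign_off(): hands the job in; it is judged then, once.
The state is a dict: "time": time; "qpos": joint angles; "qvel": joint speeds; "tau": joint torques, N m; "tcp_pos": TCP position; "tool_rot": TCP orientation; "force": force on the tool from outside, world axes, zero at the start; "ft_torque": the same for the moment, N m; "finger_gap": opening from 0.0 (shut) to 1.0 (fully open); "grasp_force": force on a finger pad.
Only numpy, scipy, OpenCV 4.12 (cv2) and the standard library are available. Lean on these libraries where they do the work, as an engineer would, in place of code of your own. Each camera call takes 0.05 s, during which the arm holds its last target. There are 200 camera calls.

## Working session

There is one attempt and no reset: what is moved stays moved. The work goes in short steps, Python scripts to look and compute and a tool call to move; the robot and the scene stay as the last step left them, time stands still between calls to the robot, and variables do not carry over. Pictures are saved under pics/ and viewed, at most 10 in all, crops included, and the job is handed in when it is done.

Besides the shell and the picture viewer there is one more tool, called after "Request:" by a JSON object that holds its "api" and its "payload", one argument or row to a line. jog_arm: Moves the arm, as the interface text tells. Its arguments: {"type":"object","properties":{"targets":{"type":"array"}},"required":["targets"]}

```bash
mkdir -p pics; ls; python3 - <<'E'
from plant import manip, viewer
import cv2,json
print(manip.read_state())
for n in("top","scene","wrist"):
    i=viewer.camera_info(n);print(n,i)
    cv2.imwrite(f"pics/{n}0.png",viewer.capture(n)[:,:,::-1])
E
```

```text
pics
{'time': 0.0, 'qpos': array([-7.27655870e+01,  1.49364043e+01, -7.98828920e+00,  6.71906128e+01,
       -7.91874258e-04,  9.00014128e+01]), 'qvel': array([ 0.06205636,  0.04812545, -0.01325996, -0.00294818,  0.02305538,
       -0.0528726 ]), 'tau': array([ 6.96220577e-04, -4.05678141e+01,  2.53921652e+01,  1.86952623e-02,
       -7.76162597e-05,  2.41638185e-05]), 'tcp_pos': array([ 155.33409283, -500.75344819,  230.44206805]), 'tool_rot': array([-1.79884694e+02,  7.94715794e-04,  1.72330018e+01]), 'force': array([-0.89775876,  0.2767909 ,  0.48972544]), 'ft_torque': array([-0.02503381,  0.02116707, -0.01482532]), 'grasp_force': 0.0, 'finger_gap': 0.9975018365125172}
top {'intrinsics': array([[454.31581684,   0.        , 319.69791339],
       [  0.        , 454.31581684, 201.6036566 ],
       [  0.        ,   0.        ,   1.        ]]), 'k1': -0.016593202944954092, 'R': array([[ 1.05168673e-03, -9.99972253e-01, -7.37476831e-03],
       [-9.95535287e-01, -3.50900664e-04, -9.43894497e-02],
       [ 9.43842428e-02,  7.44111022e-03, -9.95508033e-01]]), 't': array([  -6.00265947,  6
[... 158 characters left out ...]
  [  0.        ,   0.        ,   1.        ]]), 'k1': -0.04921874638777295, 'R': array([[ 0.72151369,  0.69239923, -0.00113933],
       [ 0.52571273, -0.54888762, -0.64988345],
       [-0.45060416,  0.46830085, -0.76003302]]), 't': array([-429.69817057, -268.85849092, 1714.98829786])}
wrist {'intrinsics': array([[302.29876421,   0.        , 323.34551708],
       [  0.        , 302.29876421, 199.09343629],
       [  0.        ,   0.        ,   1.        ]]), 'k1': -0.024637969110156248, 'R': array([[ 0.29671914, -0.95496303, -0.0018334 ],
       [-0.92065185, -0.28656718,  0.26510267],
       [-0.25368864, -0.07697311, -0.96421845]]), 't': array([-523.17529604,  -35.01217124,  377.89222254])}
```

View pics/top0.png

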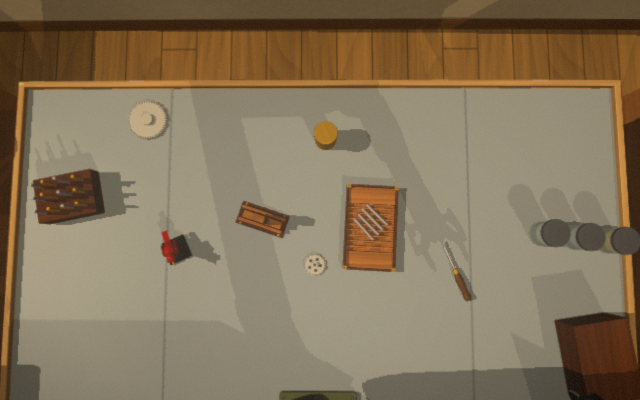

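View pics/scene0.png

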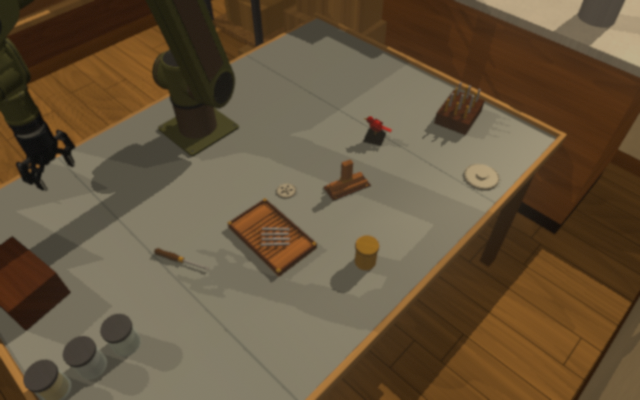

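The top view shows the tray at about (371,227), its corners near (347,185), (398,187), (396,270) and (344,269). The stand and rake are at about (263,219) and the rods around (371,222). The scene view shows the same layout, with the rake standing upright. Next I'll measure by masks.

```bash
cat > h.py <<'E'
import numpy as np,cv2
from plant import manip,viewer
def ray(info,uv):
    uv=np.atleast_2d(np.asarray(uv,float));K=info["intrinsics"]
    d=np.array([info["k1"],0,0,0,0])
    n=cv2.undistortPoints(uv.reshape(-1,1,2),K,d).reshape(-1,2)
    v=np.c_[n,np.ones(len(n))]@info["R"]
    return -info["R"].T@info["t"],v
def onz(info,uv,z):
    c,v=ray(info,uv);return c+v*((z-c[2])/v[:,2])[:,None]
def px(info,X):
    p=np.atleast_2d(X)@info["R"].T+info["t"];n=p[:,:2]/p[:,2:];r=(n**2).sum(1,keepdims=True)
    n=n*(1+info["k1"]*r);return n@info["intrinsics"][:2,:2].T+info["intrinsics"][:2,2]
def wood(im):
    h=cv2.cvtColor(im,cv2.COLOR_RGB2HSV)
    return ((h[:,:,1]>95)&(h[:,:,0]<25)).astype(np.uint8)*255
def blobs(m,lo):
    m=cv2.morphologyEx(m,cv2.MORPH_CLOSE,np.ones((5,5),np.uint8))
    return [c for c in cv2.findContours(m,cv2.RETR_EXTERNAL,cv2.CHAIN_APPROX_NONE)[0] if cv2.contourArea(c)>lo]
E
python3 - <<'E'
from h import *
i=viewer.camera_info("top");im=cv2.imread("pics/top0.png")[:,:,::-1].copy()
for c in blobs(wood(im),400):
    (u,v),wh,a=cv2.minAreaRect(c)
    if not(200<u<430 and 150<v<300):continue
    z=23 if u>320 else 10
    p=onz(i,c.reshape(-1,2),z)[:,:2].astype(np.float32)
    print(u,v,cv2.minAreaRect(p),cv2.boxPoints(cv2.minAreaRect(p)).round(0).tolist())
print(px(i,[[480,110,0]]),onz(i,[[262,218]],108))
E
```

```text
262.15887451171875 218.91162109375 ((558.1734619140625, 151.9724884033203), (134.42941284179688, 62.306766510009766), 71.2643814086914) [[507.0, 98.0], [566.0, 78.0], [609.0, 206.0], [550.0, 226.0]]
370.759033203125 227.439453125 ((535.2902221679688, -142.57701110839844), (140.64306640625, 231.01206970214844), 87.04523468017578) [[416.0, -207.0], [647.0, -219.0], [654.0, -78.0], [424.0, -66.0]]
319.5 199.5 ((632.1546020507812, 2.617431640625), (1850.9188232421875, 1119.9820556640625), 89.81983947753906) [[69.0, -921.0], [1189.0, -925.0], [1195.0, 926.0], [75.0, 930.0]]
[[277.53195295 247.57918974]] [[554.76836137 139.08775895 108.        ]]
```

```bash
python3 - <<'E'
import cv2
a=cv2.imread("pics/top0.png")[170:290,220:420];b=cv2.imread("pics/scene0.png")[150:290,220:390]
cv2.imwrite("pics/c0.png",cv2.resize(a,None,fx=4,fy=4,interpolation=cv2.INTER_CUBIC))
E
```

```text
(no output)
```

View pics/c0.png

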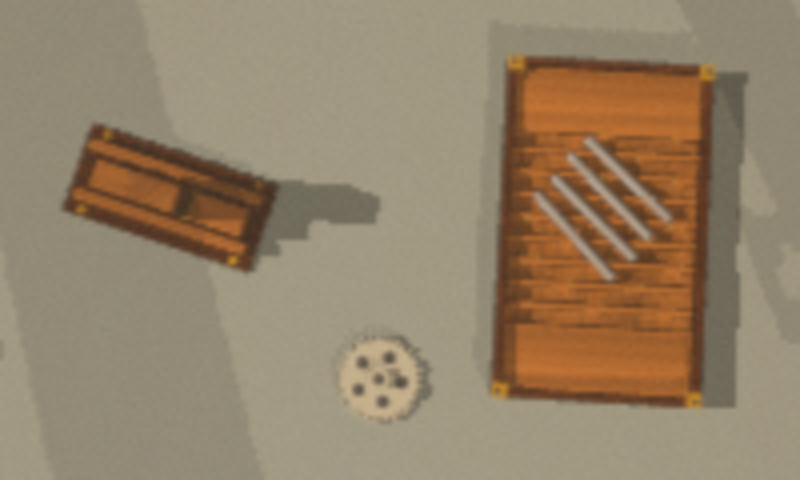

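The crop shows the tray well: its four brass corners and four oblique rods over the ridges. The rake stands in the stand. The measured sizes (231 x 140.6 mm and 134 x 62 mm) match the given ones. Next is a hover over the stand.

```bash
cat >> h.py <<'E'
def rel(cmd,tgt):
    "shift (m, tool axes) and roll (rad) from commanded (x,y,z,yaw) to target, tool down"
    a=np.radians(cmd[3]);d=np.subtract(tgt[:3],cmd[:3])
    s=np.array([d[0]*np.cos(a)+d[1]*np.sin(a),d[0]*np.sin(a)-d[1]*np.cos(a),-d[2]])/1000
    return s.round(4).tolist(),round(float(np.radians(cmd[3]-tgt[3])),4)
E
python3 - <<'E'
from h import *
i=viewer.camera_info("wrist");c=-i["R"].T@i["t"];print("cam",c)
print(rel((155.5,-501.4,231.3,17.23),(525,142,270,71.3)))
E
```

```text
cam [ 218.88569452 -480.61249266  372.79971789]
([0.5435, -0.5051, -0.0387], -0.9437)
```

```bash
python3 - <<'E'
from h import *
print(rel((155.5,-501.4,231.3,17.23),(540,96,250,71.3)))
E
```

```text
([0.5442, -0.4567, -0.0187], -0.9437)
```

Request:
{"api": "jog_arm", "payload": {
  "targets": [
    {"translation": [0.12, -0.1, -0.018], "roll": -0.15, "jaw": -1},
    {"translation": [0.544, -0.457, -0.019], "roll": -0.944, "jaw": -1},
    {"translation": [0.544, -0.457, -0.019], "roll": -0.944, "jaw": -1},
    {"translation": [0.544, -0.457, -0.019], "roll": -0.944, "jaw": -1},
    {"translation": [0.544, -0.457, -0.019], "roll": -0.944, "jaw": -1},
    {"translation": [0.544, -0.457, -0.019], "roll": -0.944, "jaw": -1},
    {"translation": [0.544, -0.457, -0.019], "roll": -0.944, "jaw": -1},
    {"translation": [0.544, -0.457, -0.019], "roll": -0.944, "jaw": -1},
    {"translation": [0.544, -0.457, -0.019], "roll": -0.944, "jaw": -1},
    {"translation": [0.544, -0.457, -0.019], "roll": -0.944, "jaw": -1},
    {"translation": [0.544, -0.457, -0.019], "roll": -0.944, "jaw": -1},
    {"translation": [0.544, -0.457, -0.019], "roll": -0.944, "jaw": -1},
    {"translation": [0.544, -0.457, -0.019], "roll": -0.944, "jaw": -1},
    {"translation": [0.544, -0.457, -0.019], "roll": -0.944, "jaw": -1},
    {"translation": [0.544, -0.457, -0.019], "roll": -0.944, "jaw": -1},
    {"translation": [0.544, -0.457, -0.019], "roll": -0.944, "jaw": -1},
    {"translation": [0.544, -0.457, -0.019], "roll": -0.944, "jaw": -1},
    {"translation": [0.544, -0.457, -0.019], "roll": -0.944, "jaw": -1},
    {"translation": [0.544, -0.457, -0.019], "roll": -0.944, "jaw": -1},
    {"translation": [0.544, -0.457, -0.019], "roll": -0.944, "jaw": -1}
  ]
}}

```text
time: 2.15
tcp_pos: [539.3, 95.1, 250.7]
tool_rot: [180.0, -0.0, 71.2]
force: [0.6, 0.5, 0.4]
finger_gap: 1.0
grasp_force: 0.0
```

```bash
python3 - <<'E'
from h import *
s=manip.read_state();print(s["time"],s["tcp_pos"],s["tool_rot"],s["qpos"].round(1),s["force"])
i=viewer.camera_info("wrist");im=viewer.capture("wrist");print(-i["R"].T@i["t"])
cv2.imwrite("pics/w1.png",im[:,:,::-1])
np.savez("w1.npz",im=im,**i)
m=wood(im)
for c in blobs(m,1500):
    p=onz(i,c.reshape(-1,2),8)[:,:2].astype(np.float32);r=cv2.minAreaRect(p)
    print(cv2.boundingRect(c),r,cv2.boxPoints(r).round(1).tolist())
E
```

```text
2.15 [539.28711805  95.13307924 250.65161724] [ 1.79985521e+02 -3.48551225e-03  7.12232072e+01] [ 10.   16.7  -2.5  70.8  -0.  118.8] [0.5884952  0.51945271 0.40135297]
[560.21115725 159.28332438 392.79543978]
(284, 265, 147, 85) ((518.126708984375, -136.36346435546875), (138.53599548339844, 204.21923828125), 86.84486389160156) [[412.3999938964844, -199.89999389648438], [616.2999877929688, -211.10000610351562], [623.9000244140625, -72.80000305175781], [420.0, -61.599998474121094]]
(0, 264, 69, 116) ((8.235076904296875, 28.933631896972656), (230.91851806640625, 104.00701141357422), 21.282604217529297) [[-118.19999694824219, 35.5], [-80.5, -61.400001525878906], [134.6999969482422, 22.399999618530273], [96.9000015258789, 119.30000305175781]]
(501, 172, 94, 65) ((807.7992553710938, -45.972686767578125), (77.64006805419922, 135.77597045898438), 59.29823303222656) [[729.5999755859375, -44.70000076293945], [846.4000244140625, -114.0], [886.0, -47.29999923706055], [769.2000122070312, 22.100000381469727]]
(298, 64, 53, 111) ((559.24169921875, 153.03927612304688), (132.0113525390625, 62.13347625732422), 71.38532257080078) [[508.70001220703125, 100.4000015258789], [567.5999755859375, 80.5999984741211], [609.7999877929688, 205.6999969482422], [550.9000244140625, 225.5]]
(616, 0, 24, 359) ((934.2650756835938, -89.98651123046875), (532.0783081054688, 27.02873420715332), 89.66803741455078) [[919.2000122070312, -355.8999938964844], [946.2000122070312, -356.1000061035156], [949.2999877929688, 176.0], [922.2999877929688, 176.10000610351562]]
```

View pics/w1.png

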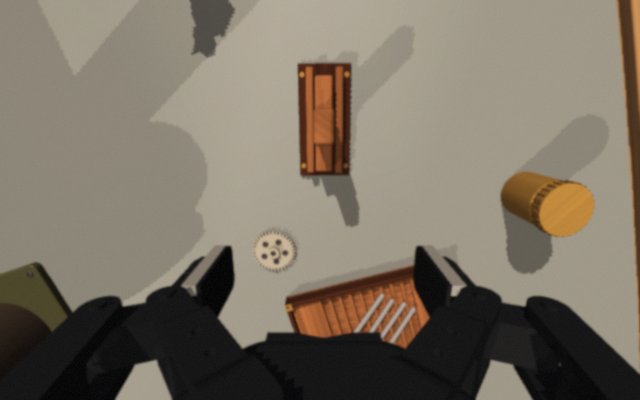

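The view shows the stand upright in the image at (298–351, 64–175), with the grip top at about (324,125). The gear is at (275,250), the tray at the lower centre and the canister on the right, clear of the descent.

```bash
python3 - <<'E'
from h import *
d=np.load("w1.npz");i={k:d[k] for k in("intrinsics","k1","R","t")};i["k1"]=float(i["k1"])
a=np.radians(-18.65);ux=np.array([np.cos(a),np.sin(a),0]);uy=np.array([-np.sin(a),np.cos(a),0])
c=np.array([558.7,152.5,108])
print("expected grip top corners",px(i,[c+sx*10*ux+sy*17*uy for sx in(-1,1) for sy in(-1,1)]).round(1).tolist())
im=d["im"];r=cv2.resize(im[55:185,285:365][:,:,::-1],None,fx=4.5,fy=4.5,interpolation=cv2.INTER_CUBIC);cv2.imwrite("pics/c1.png",r)
T=(558.7,152.5)
print(rel((540,96,250,71.3),(*T,140,71.35)),rel((540,96,250,71.3),(*T,67,71.35)))
E
```

```text
expected grip top corners [[313.4, 142.8], [313.0, 104.6], [334.9, 142.7], [335.2, 104.6]]
([0.0595, -0.0004, 0.11], -0.0009) ([0.0595, -0.0004, 0.183], -0.0009)
```

View pics/c1.png

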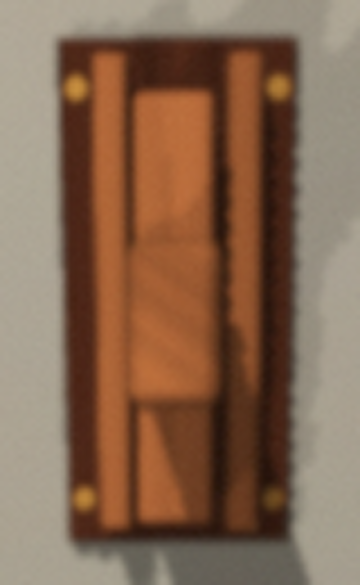

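The grip top in the crop maps to columns 314–333 and rows 109–144, against an expected 313–335 and 105–143. So the rake sits about 2 mm towards tool −x, and I shift the target by that much.

Request:
{"api": "jog_arm", "payload": {
  "targets": [
    {"translation": [0.03, 0, 0.03], "roll": 0, "jaw": -1},
    {"translation": [0.0575, 0, 0.06], "roll": 0, "jaw": -1},
    {"translation": [0.0575, 0, 0.09], "roll": 0, "jaw": -1},
    {"translation": [0.0575, 0, 0.12], "roll": 0, "jaw": -1},
    {"translation": [0.0575, 0, 0.15], "roll": 0, "jaw": -1},
    {"translation": [0.0575, 0, 0.175], "roll": 0, "jaw": -1},
    {"translation": [0.0575, 0, 0.183], "roll": 0, "jaw": -1},
    {"translation": [0.0575, 0, 0.183], "roll": 0, "jaw": -1},
    {"translation": [0.0575, 0, 0.183], "roll": 0, "jaw": -1},
    {"translation": [0.0575, 0, 0.183], "roll": 0, "jaw": -1}
  ]
}}

```text
time: 3.2
tcp_pos: [559.6, 151.0, 69.0]
tool_rot: [179.8, -0.1, 71.3]
force: [-0.0, -0.6, 0.1]
finger_gap: 1.002
grasp_force: 0.0
```

Request:
{"api": "jog_arm", "payload": {
  "targets": [
    {"translation": [0, 0, 0], "roll": 0, "jaw": 0},
    {"translation": [0, 0, 0], "roll": 0, "jaw": 0.2},
    {"translation": [0, 0, 0], "roll": 0, "jaw": 0.4},
    {"translation": [0, 0, 0], "roll": 0, "jaw": 0.5},
    {"translation": [0, 0, 0], "roll": 0, "jaw": 0.6},
    {"translation": [0, 0, 0], "roll": 0, "jaw": 0.7},
    {"translation": [0, 0, 0], "roll": 0, "jaw": 0.8},
    {"translation": [0, 0, 0], "roll": 0, "jaw": 1},
    {"translation": [0, 0, 0], "roll": 0, "jaw": 1},
    {"translation": [0, 0, 0], "roll": 0, "jaw": 1},
    {"translation": [0, 0, 0], "roll": 0, "jaw": 1}
  ]
}}

```text
time: 4.3
tcp_pos: [558.4, 150.8, 67.5]
tool_rot: [180.0, -0.0, 71.3]
force: [0.5, -0.1, 3.0]
finger_gap: 0.224
grasp_force: 58.9
```

```bash
python3 - <<'E'
from h import *
c=(558.4,150.5,67,71.3)
print(rel(c,(627.2,-147.4,130,87)))
E
```

```text
([-0.2601, 0.1607, -0.063], -0.274)
```

Request:
{"api": "jog_arm", "payload": {
  "targets": [
    {"translation": [0, 0, -0.01], "roll": 0, "jaw": 1},
    {"translation": [0, 0, -0.025], "roll": 0, "jaw": 1},
    {"translation": [0, 0, -0.045], "roll": 0, "jaw": 1},
    {"translation": [0, 0, -0.063], "roll": 0, "jaw": 1},
    {"translation": [0, 0, -0.063], "roll": 0, "jaw": 1},
    {"translation": [0, 0, -0.063], "roll": 0, "jaw": 1},
    {"translation": [0, 0, -0.063], "roll": 0, "jaw": 1}
  ]
}}

```text
time: 5.0
tcp_pos: [557.1, 150.4, 129.1]
tool_rot: [-179.9, 0.1, 71.3]
force: [0.0, -0.0, -1.4]
finger_gap: 0.224
grasp_force: 58.7
```

Request:
{"api": "jog_arm", "payload": {
  "targets": [
    {"translation": [-0.03, 0.02, 0], "roll": -0.04, "jaw": 1},
    {"translation": [-0.06, 0.037, 0], "roll": -0.08, "jaw": 1},
    {"translation": [-0.095, 0.058, 0], "roll": -0.12, "jaw": 1},
    {"translation": [-0.13, 0.08, 0], "roll": -0.16, "jaw": 1},
    {"translation": [-0.165, 0.102, 0], "roll": -0.2, "jaw": 1},
    {"translation": [-0.2, 0.124, 0], "roll": -0.24, "jaw": 1},
    {"translation": [-0.23, 0.142, 0], "roll": -0.274, "jaw": 1},
    {"translation": [-0.26, 0.161, 0], "roll": -0.274, "jaw": 1},
    {"translation": [-0.26, 0.161, 0], "roll": -0.274, "jaw": 1},
    {"translation": [-0.26, 0.161, 0.01], "roll": -0.274, "jaw": 1},
    {"translation": [-0.26, 0.161, 0.02], "roll": -0.274, "jaw": 1},
    {"translation": [-0.26, 0.161, 0.02], "roll": -0.274, "jaw": 1},
    {"translation": [-0.26, 0.161, 0.02], "roll": -0.274, "jaw": 1}
  ]
}}

```text
time: 6.3
tcp_pos: [626.5, -145.8, 109.3]
tool_rot: [-179.9, -0.0, 87.1]
force: [0.4, 0.3, -0.5]
finger_gap: 0.226
grasp_force: 58.9
```

```bash
python3 - <<'E'
from h import *
s=manip.read_state();print(s["time"],s["tcp_pos"],s["tool_rot"],s["force"])
i=viewer.camera_info("wrist");im=viewer.capture("wrist");print(-i["R"].T@i["t"])
cv2.imwrite("pics/w2.png",im[:,:,::-1]);t=viewer.capture("top");it=viewer.camera_info("top")
cv2.imwrite("pics/c2.png",np.vstack([cv2.resize(t[170:290,320:460][:,:,::-1],(640,548),interpolation=cv2.INTER_CUBIC)]))
a=np.radians(-3);T=lambda x,y,z:np.array([535.3+x*np.cos(a)-y*np.sin(a),-142.6+x*np.sin(a)+y*np.cos(a),z])
print("predicted tray corners wrist",px(i,[T(sx*115.5,sy*70,23) for sx in(-1,1) for sy in (-1,1)]).round(0).tolist())
E
```

```text
6.3 [ 626.45062849 -145.7815598   109.29401464] [-1.79867735e+02 -3.00141045e-02  8.71124733e+01] [ 0.40672213  0.31340101 -0.5437819 ]
[629.53376078 -78.26067697 251.47363552]
predicted tray corners wrist [[86.0, 283.0], [48.0, 116.0], [353.0, 286.0], [358.0, 115.0]]
```

View pics/w2.png

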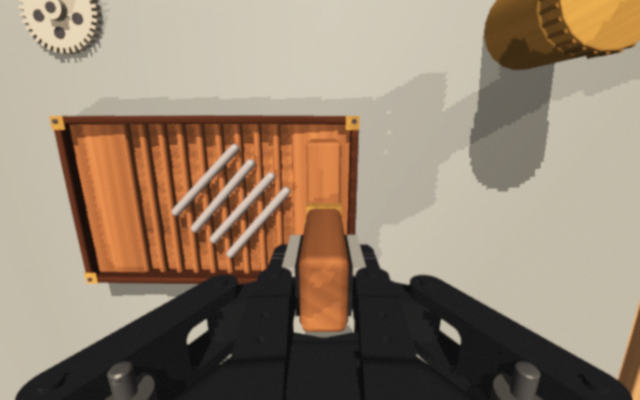

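View pics/c2.png

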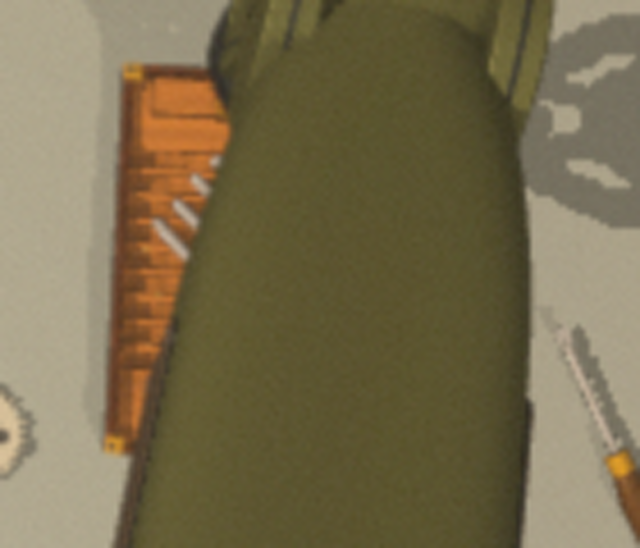

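The wrist view shows the tray corners at (52,116), (358,116) and (86,282), within 4 px of those predicted from the tray pose. The rake head, at (308–341, 140–205), is over the far landing and clear of the rods. The top crop is mostly hidden by the arm. I now lower the rake and feel for contact.

Request:
{"api": "jog_arm", "payload": {
  "targets": [
    {"translation": [0, 0, 0.01], "roll": 0, "jaw": 1},
    {"translation": [0, 0, 0.02], "roll": 0, "jaw": 1},
    {"translation": [0, 0, 0.027], "roll": 0, "jaw": 1},
    {"translation": [0, 0, 0.03], "roll": 0, "jaw": 1},
    {"translation": [0, 0, 0.03], "roll": 0, "jaw": 1},
    {"translation": [0, 0, 0.03], "roll": 0, "jaw": 1},
    {"translation": [0, 0, 0.0305], "roll": 0, "jaw": 1},
    {"translation": [0, 0, 0.0305], "roll": 0, "jaw": 1}
  ]
}}

```text
time: 7.2
tcp_pos: [627.7, -147.2, 80.2]
tool_rot: [180.0, 0.0, 87.0]
force: [-0.3, 1.2, -2.0]
finger_gap: 0.224
grasp_force: 58.9
```

Request:
{"api": "jog_arm", "payload": {
  "targets": [
    {"translation": [0, 0, 0.0005], "roll": 0, "jaw": 1},
    {"translation": [0, 0, 0.0005], "roll": 0, "jaw": 1}
  ]
}}

```text
time: 7.4
tcp_pos: [627.5, -147.2, 79.4]
tool_rot: [180.0, 0.0, 87.0]
force: [-0.0, -0.7, -0.4]
finger_gap: 0.231
grasp_force: 58.9
```

Request:
{"api": "jog_arm", "payload": {
  "targets": [
    {"translation": [0, 0, 0.0004], "roll": 0, "jaw": 1},
    {"translation": [0, 0, 0.0004], "roll": 0, "jaw": 1}
  ]
}}

```text
time: 7.6
tcp_pos: [627.4, -147.2, 78.9]
tool_rot: [-180.0, 0.0, 87.0]
force: [-0.0, 0.7, -0.6]
finger_gap: 0.226
grasp_force: 58.9
```

Request:
{"api": "jog_arm", "payload": {
  "targets": [
    {"translation": [0, 0, 0.0004], "roll": 0, "jaw": 1},
    {"translation": [0, 0, 0.0004], "roll": 0, "jaw": 1}
  ]
}}

```text
time: 7.8
tcp_pos: [627.3, -147.1, 78.4]
tool_rot: [-180.0, -0.0, 87.0]
force: [-0.2, 0.3, -1.1]
finger_gap: 0.227
grasp_force: 58.9
```

Request:
{"api": "jog_arm", "payload": {
  "targets": [
    {"translation": [0, 0, 0.0004], "roll": 0, "jaw": 1},
    {"translation": [0, 0, 0.0004], "roll": 0, "jaw": 1}
  ]
}}

```text
time: 8.0
tcp_pos: [627.4, -147.2, 78.1]
tool_rot: [180.0, 0.0, 87.0]
force: [0.1, 0.9, 0.1]
finger_gap: 0.227
grasp_force: 59.0
```

Request:
{"api": "jog_arm", "payload": {
  "targets": [
    {"translation": [0, 0, 0.0004], "roll": 0, "jaw": 1},
    {"translation": [0, 0, 0.0004], "roll": 0, "jaw": 1}
  ]
}}

```text
time: 8.2
tcp_pos: [627.4, -147.1, 78.1]
tool_rot: [180.0, 0.0, 87.0]
force: [-0.5, -0.4, 1.7]
finger_gap: 0.223
grasp_force: 59.3
```

Request:
{"api": "jog_arm", "payload": {
  "targets": [
    {"translation": [0, 0, 0.0002], "roll": 0, "jaw": 1},
    {"translation": [0, 0, 0.0002], "roll": 0, "jaw": 1},
    {"translation": [0, 0, 0.0002], "roll": 0, "jaw": 1}
  ]
}}

```text
time: 8.5
tcp_pos: [627.5, -147.2, 78.1]
tool_rot: [180.0, 0.0, 87.0]
force: [-1.8, 0.8, 5.5]
finger_gap: 0.228
grasp_force: 59.8
```

Request:
{"api": "jog_arm", "payload": {
  "targets": [
    {"translation": [0, 0, 0], "roll": 0, "jaw": 1}
  ]
}}

```text
time: 8.6
tcp_pos: [627.5, -147.2, 78.0]
tool_rot: [180.0, 0.0, 87.0]
force: [-1.8, 0.4, 5.6]
finger_gap: 0.232
grasp_force: 59.8
```

Request:
{"api": "jog_arm", "payload": {
  "targets": [
    {"translation": [0, 0, 0], "roll": 0, "jaw": 1}
  ]
}}

```text
time: 8.7
tcp_pos: [627.5, -147.2, 78.1]
tool_rot: [180.0, 0.0, 87.0]
force: [-1.6, 0.1, 5.4]
finger_gap: 0.228
grasp_force: 59.8
```

Request:
{"api": "jog_arm", "payload": {
  "targets": [
    {"translation": [0, -0.002, 0], "roll": 0, "jaw": 1},
    {"translation": [0, -0.004, 5e-05], "roll": 0, "jaw": 1},
    {"translation": [0, -0.006, 0.0001], "roll": 0, "jaw": 1},
    {"translation": [0, -0.008, 0.0001], "roll": 0, "jaw": 1},
    {"translation": [0, -0.01, 0.00015], "roll": 0, "jaw": 1},
    {"translation": [0, -0.012, 0.00015], "roll": 0, "jaw": 1}
  ]
}}

```text
time: 9.3
tcp_pos: [616.0, -146.7, 77.9]
tool_rot: [179.9, 0.0, 87.0]
force: [2.1, 0.4, 4.6]
finger_gap: 0.227
grasp_force: 59.7
```

Request:
{"api": "jog_arm", "payload": {
  "targets": [
    {"translation": [0, -0.002, 3e-05], "roll": 0, "jaw": 1},
    {"translation": [0, -0.004, 6e-05], "roll": 0, "jaw": 1},
    {"translation": [0, -0.006, 9e-05], "roll": 0, "jaw": 1},
    {"translation": [0, -0.008, 0.00012], "roll": 0, "jaw": 1},
    {"translation": [0, -0.01, 0.00015], "roll": 0, "jaw": 1},
    {"translation": [0, -0.012, 0.00018], "roll": 0, "jaw": 1},
    {"translation": [0, -0.014, 0.00021], "roll": 0, "jaw": 1},
    {"translation": [0, -0.016, 0.00024], "roll": 0, "jaw": 1}
  ]
}}

```text
time: 10.1
tcp_pos: [600.0, -145.9, 77.6]
tool_rot: [179.9, 0.0, 87.0]
force: [1.9, 0.6, 5.2]
finger_gap: 0.227
grasp_force: 59.7
```

Request:
{"api": "jog_arm", "payload": {
  "targets": [
    {"translation": [0, -0.002, 3e-05], "roll": 0, "jaw": 1},
    {"translation": [0, -0.004, 6e-05], "roll": 0, "jaw": 1},
    {"translation": [0, -0.006, 9e-05], "roll": 0, "jaw": 1},
    {"translation": [0, -0.008, 0.00012], "roll": 0, "jaw": 1},
    {"translation": [0, -0.01, 0.00014], "roll": 0, "jaw": 1},
    {"translation": [0, -0.012, 0.00017], "roll": 0, "jaw": 1},
    {"translation": [0, -0.014, 0.0002], "roll": 0, "jaw": 1},
    {"translation": [0, -0.016, 0.00023], "roll": 0, "jaw": 1}
  ]
}}

```text
time: 10.9
tcp_pos: [584.1, -145.0, 77.3]
tool_rot: [179.9, 0.0, 87.0]
force: [1.1, 0.4, 5.9]
finger_gap: 0.224
grasp_force: 59.7
```

Request:
{"api": "jog_arm", "payload": {
  "targets": [
    {"translation": [0, -0.002, 0], "roll": 0, "jaw": 1},
    {"translation": [0, -0.004, 2e-05], "roll": 0, "jaw": 1},
    {"translation": [0, -0.006, 5e-05], "roll": 0, "jaw": 1},
    {"translation": [0, -0.008, 8e-05], "roll": 0, "jaw": 1},
    {"translation": [0, -0.01, 0.00011], "roll": 0, "jaw": 1},
    {"translation": [0, -0.012, 0.00014], "roll": 0, "jaw": 1},
    {"translation": [0, -0.014, 0.00017], "roll": 0, "jaw": 1},
    {"translation": [0, -0.016, 0.0002], "roll": 0, "jaw": 1}
  ]
}}

```text
time: 11.7
tcp_pos: [568.1, -144.2, 77.1]
tool_rot: [179.9, 0.0, 87.0]
force: [2.8, 0.1, 5.6]
finger_gap: 0.223
grasp_force: 59.8
```

Request:
{"api": "jog_arm", "payload": {
  "targets": [
    {"translation": [0, -0.002, 3e-05], "roll": 0, "jaw": 1},
    {"translation": [0, -0.004, 6e-05], "roll": 0, "jaw": 1},
    {"translation": [0, -0.006, 9e-05], "roll": 0, "jaw": 1},
    {"translation": [0, -0.008, 0.00012], "roll": 0, "jaw": 1},
    {"translation": [0, -0.01, 0.00014], "roll": 0, "jaw": 1},
    {"translation": [0, -0.012, 0.00017], "roll": 0, "jaw": 1},
    {"translation": [0, -0.014, 0.0002], "roll": 0, "jaw": 1},
    {"translation": [0, -0.016, 0.00023], "roll": 0, "jaw": 1}
  ]
}}

```text
time: 12.5
tcp_pos: [552.2, -143.4, 76.9]
tool_rot: [179.9, 0.0, 87.0]
force: [1.8, -0.6, 5.2]
finger_gap: 0.23
grasp_force: 59.8
```

Request:
{"api": "jog_arm", "payload": {
  "targets": [
    {"translation": [0, -0.002, 3e-05], "roll": 0, "jaw": 1},
    {"translation": [0, -0.004, 6e-05], "roll": 0, "jaw": 1},
    {"translation": [0, -0.006, 9e-05], "roll": 0, "jaw": 1},
    {"translation": [0, -0.008, 0.00012], "roll": 0, "jaw": 1},
    {"translation": [0, -0.01, 0.00015], "roll": 0, "jaw": 1},
    {"translation": [0, -0.012, 0.00018], "roll": 0, "jaw": 1},
    {"translation": [0, -0.014, 0.0002], "roll": 0, "jaw": 1},
    {"translation": [0, -0.016, 0.00023], "roll": 0, "jaw": 1},
    {"translation": [0, -0.016, 0.00023], "roll": 0, "jaw": 1},
    {"translation": [0, -0.016, 0.00023], "roll": 0, "jaw": 1}
  ]
}}

```text
time: 13.5
tcp_pos: [535.9, -142.5, 76.7]
tool_rot: [179.9, 0.0, 87.0]
force: [1.4, 0.5, 7.4]
finger_gap: 0.225
grasp_force: 60.0
```

```bash
python3 - <<'E'
from h import *
s=manip.read_state();print(s["time"],s["tcp_pos"],s["force"])
cv2.imwrite("pics/w3.png",viewer.capture("wrist")[:,:,::-1])
E
```

```text
13.5 [ 535.87643117 -142.4770281    76.69393889] [1.41156282 0.48891287 7.37674504]
```

View pics/w3.png

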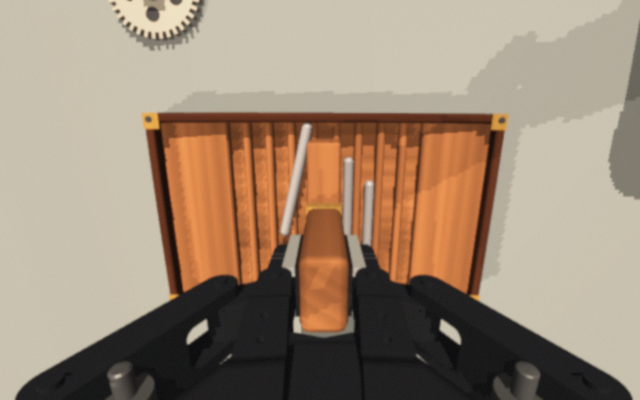

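The view shows two rods sunk behind the rake, at (348,195) and (368,210). A third, at (297,180), is being turned in front of it; the fourth is hidden. I go on, slightly lighter.

Request:
{"api": "jog_arm", "payload": {
  "targets": [
    {"translation": [0, -0.002, -5e-05], "roll": 0, "jaw": 1},
    {"translation": [0, -0.004, -5e-05], "roll": 0, "jaw": 1},
    {"translation": [0, -0.006, 0], "roll": 0, "jaw": 1},
    {"translation": [0, -0.008, 3e-05], "roll": 0, "jaw": 1},
    {"translation": [0, -0.01, 6e-05], "roll": 0, "jaw": 1},
    {"translation": [0, -0.012, 9e-05], "roll": 0, "jaw": 1},
    {"translation": [0, -0.014, 0.00012], "roll": 0, "jaw": 1},
    {"translation": [0, -0.016, 0.00015], "roll": 0, "jaw": 1}
  ]
}}

```text
time: 14.35
tcp_pos: [520.1, -141.7, 76.5]
tool_rot: [179.9, 0.0, 87.0]
force: [2.3, 0.1, 5.1]
finger_gap: 0.225
grasp_force: 59.8
```

Request:
{"api": "jog_arm", "payload": {
  "targets": [
    {"translation": [0, -0.002, 3e-05], "roll": 0, "jaw": 1},
    {"translation": [0, -0.004, 6e-05], "roll": 0, "jaw": 1},
    {"translation": [0, -0.006, 9e-05], "roll": 0, "jaw": 1},
    {"translation": [0, -0.008, 0.00012], "roll": 0, "jaw": 1},
    {"translation": [0, -0.01, 0.00014], "roll": 0, "jaw": 1},
    {"translation": [0, -0.012, 0.00017], "roll": 0, "jaw": 1},
    {"translation": [0, -0.014, 0.0002], "roll": 0, "jaw": 1},
    {"translation": [0, -0.016, 0.00023], "roll": 0, "jaw": 1}
  ]
}}

```text
time: 15.15
tcp_pos: [503.8, -140.8, 76.1]
tool_rot: [179.9, 0.0, 87.0]
force: [0.8, -0.9, 6.7]
finger_gap: 0.23
grasp_force: 60.1
```

Request:
{"api": "jog_arm", "payload": {
  "targets": [
    {"translation": [0, -0.002, 0], "roll": 0, "jaw": 1},
    {"translation": [0, -0.004, 2e-05], "roll": 0, "jaw": 1},
    {"translation": [0, -0.006, 5e-05], "roll": 0, "jaw": 1},
    {"translation": [0, -0.008, 8e-05], "roll": 0, "jaw": 1},
    {"translation": [0, -0.01, 0.00011], "roll": 0, "jaw": 1},
    {"translation": [0, -0.012, 0.00014], "roll": 0, "jaw": 1},
    {"translation": [0, -0.014, 0.00017], "roll": 0, "jaw": 1},
    {"translation": [0, -0.016, 0.0002], "roll": 0, "jaw": 1}
  ]
}}

```text
time: 15.95
tcp_pos: [487.9, -140.0, 75.9]
tool_rot: [179.9, 0.0, 87.0]
force: [2.1, -0.7, 5.4]
finger_gap: 0.229
grasp_force: 60.0
```

Request:
{"api": "jog_arm", "payload": {
  "targets": [
    {"translation": [0, -0.002, 3e-05], "roll": 0, "jaw": 1},
    {"translation": [0, -0.004, 6e-05], "roll": 0, "jaw": 1},
    {"translation": [0, -0.006, 8e-05], "roll": 0, "jaw": 1},
    {"translation": [0, -0.008, 0.00011], "roll": 0, "jaw": 1},
    {"translation": [0, -0.01, 0.00014], "roll": 0, "jaw": 1},
    {"translation": [0, -0.012, 0.00017], "roll": 0, "jaw": 1},
    {"translation": [0, -0.014, 0.00019], "roll": 0, "jaw": 1},
    {"translation": [0, -0.016, 0.00022], "roll": 0, "jaw": 1}
  ]
}}

```text
time: 16.75
tcp_pos: [472.0, -139.1, 75.7]
tool_rot: [179.9, 0.0, 87.0]
force: [2.5, 0.0, 6.1]
finger_gap: 0.228
grasp_force: 60.1
```

Request:
{"api": "jog_arm", "payload": {
  "targets": [
    {"translation": [0, -0.002, 0], "roll": 0, "jaw": 1},
    {"translation": [0, -0.004, 3e-05], "roll": 0, "jaw": 1},
    {"translation": [0, -0.006, 6e-05], "roll": 0, "jaw": 1},
    {"translation": [0, -0.008, 9e-05], "roll": 0, "jaw": 1},
    {"translation": [0, -0.01, 0.00012], "roll": 0, "jaw": 1},
    {"translation": [0, -0.012, 0.00015], "roll": 0, "jaw": 1},
    {"translation": [0, -0.014, 0.00018], "roll": 0, "jaw": 1},
    {"translation": [0, -0.016, 0.00021], "roll": 0, "jaw": 1},
    {"translation": [0, -0.018, 0.00024], "roll": 0, "jaw": 1},
    {"translation": [0, -0.02, 0.00027], "roll": 0, "jaw": 1},
    {"translation": [0, -0.022, 0.0003], "roll": 0, "jaw": 1},
    {"translation": [0, -0.024, 0.00033], "roll": 0, "jaw": 1},
    {"translation": [0, -0.024, 0.00033], "roll": 0, "jaw": 1},
    {"translation": [0, -0.024, 0.00033], "roll": 0, "jaw": 1}
  ]
}}

```text
time: 18.15
tcp_pos: [448.0, -137.9, 75.5]
tool_rot: [179.9, 0.0, 87.0]
force: [0.9, 0.2, 7.6]
finger_gap: 0.23
grasp_force: 60.1
```

Request:
{"api": "jog_arm", "payload": {
  "targets": [
    {"translation": [0, 0, -0.003], "roll": 0, "jaw": 1},
    {"translation": [0, 0, -0.015], "roll": 0, "jaw": 1},
    {"translation": [0, 0, -0.035], "roll": 0, "jaw": 1},
    {"translation": [0, 0, -0.055], "roll": 0, "jaw": 1},
    {"translation": [0, 0, -0.075], "roll": 0, "jaw": 1},
    {"translation": [-0.04, 0, -0.095], "roll": 0, "jaw": 1},
    {"translation": [-0.06, 0, -0.095], "roll": 0, "jaw": 1},
    {"translation": [-0.06, 0, -0.095], "roll": 0, "jaw": 1},
    {"translation": [-0.06, 0, -0.095], "roll": 0, "jaw": 1},
    {"translation": [-0.06, 0, -0.095], "roll": 0, "jaw": 1}
  ]
}}

```text
time: 19.15
tcp_pos: [443.0, -196.5, 168.9]
tool_rot: [-179.8, -0.1, 87.0]
force: [0.1, 0.6, -1.5]
finger_gap: 0.227
grasp_force: 59.0
```

```bash
python3 - <<'E'
from h import *
s=manip.read_state();print(s["time"],s["tcp_pos"],s["force"])
i=viewer.camera_info("wrist");im=viewer.capture("wrist")
cv2.imwrite("pics/w4.png",im[:,:,::-1])
a=np.radians(-3);h=cv2.cvtColor(im,cv2.COLOR_RGB2HSV)
m=((h[:,:,1]<70)&(h[:,:,2]>90)).astype(np.uint8)*255
for c in cv2.findContours(m,cv2.RETR_EXTERNAL,cv2.CHAIN_APPROX_NONE)[0]:
    if cv2.contourArea(c)<60:continue
    p=onz(i,c.reshape(-1,2),12)[:,:2]-[535.3,-142.6]
    q=np.c_[p[:,0]*np.cos(a)+p[:,1]*np.sin(a),-p[:,0]*np.sin(a)+p[:,1]*np.cos(a)].astype(np.float32)
    r=cv2.minAreaRect(q)
    if max(r[1])<130:print(cv2.boundingRect(c),np.round(r[0],1),np.round(r[1],1),round(r[2],1))
E
```

```text
19.15 [ 442.95055066 -196.45027185  168.85968157] [ 0.0746061   0.63875159 -1.49052992]
(439, 319, 22, 26) [  58.9 -233.8] [13.3 41.9] 51.3
(186, 319, 22, 25) [-240.3 -235.1] [41.3 13.5] 39.3
(293, 315, 8, 14) [-121.5 -220.1] [17.8  8.2] 88.8
(319, 311, 36, 26) [ -69.8 -230.3] [50.2 22.6] 39.4
(442, 101, 14, 82) [ 31.8 -15.4] [78.4  6.8] 89.9
(429, 83, 13, 83) [16.8  1.2] [77.1  6.5] 89.9
(414, 70, 13, 86) [ 1.7 11.8] [78.5  6.3] 89.8
(400, 56, 12, 87) [-13.2  24. ] [ 6.5 77.7] 0.1
```

View pics/w4.png

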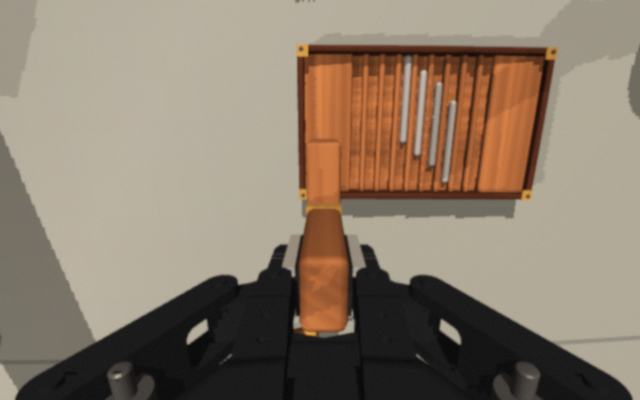

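All four rods lie in adjacent flutes in the view, at (405,100), (420,113), (435,125) and (449,143). In tray axes they measure x = −13, 2, 17 and 32 mm, within 0.2° of the flutes and |y| ≤ 24 mm. So they are sunk, one to a flute, and the rake can go back.

```bash
python3 - <<'E'
from h import *
print(rel((444.3,-197.9,169.8,87),(558.4,150.5,120,71.3)))
E
```

```text
([0.3539, 0.0957, 0.0498], 0.274)
```

Request:
{"api": "jog_arm", "payload": {
  "targets": [
    {"translation": [0.035, 0.01, 0], "roll": 0.03, "jaw": 1},
    {"translation": [0.07, 0.02, 0], "roll": 0.06, "jaw": 1},
    {"translation": [0.11, 0.03, 0], "roll": 0.09, "jaw": 1},
    {"translation": [0.15, 0.041, 0], "roll": 0.12, "jaw": 1},
    {"translation": [0.19, 0.052, 0], "roll": 0.15, "jaw": 1},
    {"translation": [0.23, 0.062, 0], "roll": 0.18, "jaw": 1},
    {"translation": [0.27, 0.073, 0], "roll": 0.21, "jaw": 1},
    {"translation": [0.31, 0.084, 0], "roll": 0.24, "jaw": 1},
    {"translation": [0.34, 0.092, 0], "roll": 0.274, "jaw": 1},
    {"translation": [0.354, 0.0957, 0], "roll": 0.274, "jaw": 1},
    {"translation": [0.354, 0.0957, 0.02], "roll": 0.274, "jaw": 1},
    {"translation": [0.354, 0.0957, 0.05], "roll": 0.274, "jaw": 1},
    {"translation": [0.354, 0.0957, 0.05], "roll": 0.274, "jaw": 1},
    {"translation": [0.354, 0.0957, 0.05], "roll": 0.274, "jaw": 1},
    {"translation": [0.354, 0.0957, 0.05], "roll": 0.274, "jaw": 1}
  ]
}}

```text
time: 20.7
tcp_pos: [559.1, 150.8, 121.4]
tool_rot: [179.9, -0.0, 71.3]
force: [0.2, -0.3, -0.8]
finger_gap: 0.23
grasp_force: 58.9
```

Request:
{"api": "jog_arm", "payload": {
  "targets": [
    {"translation": [0, 0, 0.015], "roll": 0, "jaw": 1},
    {"translation": [0, 0, 0.03], "roll": 0, "jaw": 1},
    {"translation": [0, 0, 0.036], "roll": 0, "jaw": 1},
    {"translation": [0, 0, 0.036], "roll": 0, "jaw": 1},
    {"translation": [0, 0, 0.036], "roll": 0, "jaw": 1},
    {"translation": [0, 0, 0.036], "roll": 0, "jaw": 1}
  ]
}}

```text
time: 21.3
tcp_pos: [559.4, 151.0, 85.2]
tool_rot: [179.9, -0.1, 71.3]
force: [0.3, 0.8, -0.8]
finger_gap: 0.224
grasp_force: 59.1
```

Request:
{"api": "jog_arm", "payload": {
  "targets": [
    {"translation": [0, 0, 0.001], "roll": 0, "jaw": 1},
    {"translation": [0, 0, 0.002], "roll": 0, "jaw": 1},
    {"translation": [0, 0, 0.003], "roll": 0, "jaw": 1},
    {"translation": [0, 0, 0.004], "roll": 0, "jaw": 1},
    {"translation": [0, 0, 0.004], "roll": 0, "jaw": 1}
  ]
}}

```text
time: 21.8
tcp_pos: [558.3, 150.8, 79.9]
tool_rot: [-180.0, 0.0, 71.3]
force: [-0.6, -0.4, -1.4]
finger_gap: 0.225
grasp_force: 59.1
```

Request:
{"api": "jog_arm", "payload": {
  "targets": [
    {"translation": [0, 0, 0.002], "roll": 0, "jaw": 1},
    {"translation": [0, 0, 0.004], "roll": 0, "jaw": 1},
    {"translation": [0, 0, 0.006], "roll": 0, "jaw": 1},
    {"translation": [0, 0, 0.008], "roll": 0, "jaw": 1},
    {"translation": [0, 0, 0.01], "roll": 0, "jaw": 1},
    {"translation": [0, 0, 0.011], "roll": 0, "jaw": 1},
    {"translation": [0, 0, 0.011], "roll": 0, "jaw": 1}
  ]
}}

```text
time: 22.5
tcp_pos: [558.3, 150.8, 68.9]
tool_rot: [-180.0, 0.0, 71.3]
force: [0.7, -0.1, -1.4]
finger_gap: 0.223
grasp_force: 59.1
```

Request:
{"api": "jog_arm", "payload": {
  "targets": [
    {"translation": [0, 0, 0.0005], "roll": 0, "jaw": 1},
    {"translation": [0, 0, 0.001], "roll": 0, "jaw": 1},
    {"translation": [0, 0, 0.0013], "roll": 0, "jaw": 1},
    {"translation": [0, 0, 0.0013], "roll": 0, "jaw": 1}
  ]
}}

```text
time: 22.9
tcp_pos: [558.5, 150.8, 67.8]
tool_rot: [180.0, -0.0, 71.3]
force: [-0.0, 0.1, -0.3]
finger_gap: 0.228
grasp_force: 59.1
```

Request:
{"api": "jog_arm", "payload": {
  "targets": [
    {"translation": [0, 0, 0.0003], "roll": 0, "jaw": 1},
    {"translation": [0, 0, 0.0003], "roll": 0, "jaw": 0.4},
    {"translation": [0, 0, 0.0003], "roll": 0, "jaw": 0.2},
    {"translation": [0, 0, 0.0003], "roll": 0, "jaw": 0},
    {"translation": [0, 0, 0.0003], "roll": 0, "jaw": -0.5},
    {"translation": [0, 0, 0.0003], "roll": 0, "jaw": -1},
    {"translation": [0, 0, 0.0003], "roll": 0, "jaw": -1},
    {"translation": [0, 0, 0.0003], "roll": 0, "jaw": -1},
    {"translation": [0, 0, 0.0003], "roll": 0, "jaw": -1},
    {"translation": [0, 0, 0.0003], "roll": 0, "jaw": -1}
  ]
}}

```text
time: 23.9
tcp_pos: [558.5, 150.8, 67.5]
tool_rot: [-180.0, 0.0, 71.3]
force: [-0.0, -1.3, -0.4]
finger_gap: 1.0
grasp_force: 0.0
```

Request:
{"api": "jog_arm", "payload": {
  "targets": [
    {"translation": [0, 0, -0.015], "roll": 0, "jaw": -1},
    {"translation": [0, 0, -0.045], "roll": 0, "jaw": -1},
    {"translation": [0, 0, -0.08], "roll": 0, "jaw": -1},
    {"translation": [-0.01, 0, -0.12], "roll": 0, "jaw": -1},
    {"translation": [-0.04, 0, -0.16], "roll": 0, "jaw": -1},
    {"translation": [-0.057, 0, -0.182], "roll": 0, "jaw": -1},
    {"translation": [-0.057, 0, -0.182], "roll": 0, "jaw": -1},
    {"translation": [-0.057, 0, -0.182], "roll": 0, "jaw": -1},
    {"translation": [-0.057, 0, -0.182], "roll": 0, "jaw": -1},
    {"translation": [-0.057, 0, -0.182], "roll": 0, "jaw": -1}
  ]
}}

```text
time: 24.9
tcp_pos: [539.5, 97.3, 247.8]
tool_rot: [-179.8, 0.1, 71.4]
force: [0.2, -1.1, -0.0]
finger_gap: 1.001
grasp_force: 0.0
```

```bash
python3 - <<'E'
from h import *
s=manip.read_state();print(s["time"],s["tcp_pos"],s["force"],s["finger_gap"])
im=viewer.capture("wrist");old=np.load("w1.npz")["im"]
f=lambda k:cv2.resize(k[55:185,285:365][:,:,::-1],None,fx=4.5,fy=4.5,interpolation=cv2.INTER_CUBIC)
cv2.imwrite("pics/c5.png",np.hstack([f(old),f(im)]))
E
```

```text
24.9 [539.52638729  97.27438411 247.78196447] [ 0.19223358 -1.14156973 -0.04193173] 1.0010440087350234
```

View pics/c5.png

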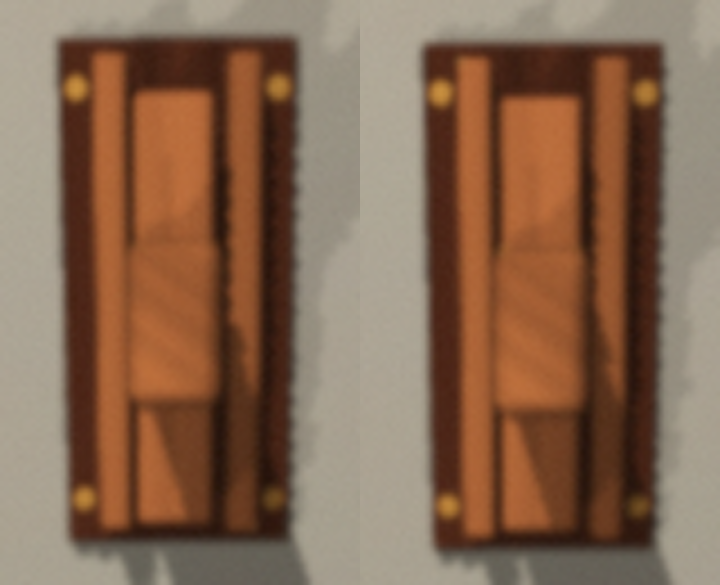

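The right-hand crop, taken now, matches the left-hand one from the start: the rake stands in its channel with the grip at about the same place. I'm handing the job in.

```bash
python3 -c "
from plant import ticket
print(ticket.sign_off())"
```

```text
the job is handed in; nothing more can be done
None
```

The job is handed in after one comb: in the wrist picture all four rods lie in line in four adjacent flutes, and the rake is let go, standing in its stand as at the start; sign-off returned no verdict.

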